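# Shift the bin catch, then tilt out the bean bin

## Task

On the low cabinet, a sliding steel catch holds shut the tilt-out bin with the wide flat pull. Slide the catch all the way across to the bin with the round knob pull, so that it locks that one instead, then tilt the bin with the wide flat pull out to its stop and leave it open. Keep the round-knob bin shut throughout.

Things in the scene. Friction and masses are not known exactly. Their poses are not given: they have to be found in the camera images.
- catch_grip (a point): Top centre of the catch's dark upright handle, 16 x 16 mm, 48 mm tall above a flat 50 mm wide carriage. The steel catch slides only along y (rail on the cabinet top, 2 to 4 N) between end posts, each 15 mm past a bin's middle. Its 50 mm wide hook, 57 mm in front (-x), stops a bin's front; at the start it stands at the middle of the wide-pull bin. x points into the cabinet, z up.
- wide_pull (a point): Top centre of one white bin's flat pull, a plate 70 wide (y), 12 thick (x), 80 mm tall, 34 mm in front of the bin's face. Cabinet and face tops lie 45 mm below this point, the counter 185 mm. x into the cabinet, z up the plate. The bin tilts out towards -x about a hinge along y that lies 45 mm behind (+x) and 165 mm below this point; 3 to 6 N moves it, friction holds it. Left or right bin.
- round_pull (a point): Top of the other white bin's knob pull (32 mm ball on a 14 mm post), 182 mm above the counter; same bin size (155 mm wide) and axes, middles 170 mm apart. The catch is centred on this bin when its handle is at this knob's y in these axes, 85 mm behind (+x) it.
- wide_bin (a joint): Tilt of the wide-pull bin, rad: 0 shut, 0.45 fully out at its stop. While the catch's hook overlaps its front it gives only about 0.04.

How it is judged (in metres and radians):
On the way, in this order (a step that is already met when the one before it is completed fails the run):
1. the catch has been slid across to the round-knob bin while the wide-pull bin is still shut (y of catch_grip in the frame of round_pull between -0.028 and 0.028 m and value of joint wide_bin below 0.06 rad), for 0.2 s.
2. the wide-pull bin is tilted out to its stop (y of catch_grip in the frame of round_pull between -0.028 and 0.028 m and value of joint wide_bin above 0.37 rad), for 0.2 s.
At the end, for the whole second after the job is handed in: The catch stands at the round-knob bin, its handle within 28 mm of that knob sideways; the wide-pull bin is at rest, tilted out by more than 0.37 rad (stop at 0.45); the round-knob bin is shut, its pull within 15 mm of where it was (all of step 2 and velocity of joint wide_bin between -0.05 and 0.05 rad/s and distance of round_pull from where it was at the start of the episode below 0.015 m); the robot touches nothing.
It fails at once if the round-knob bin is pulled open (its pull moves more than 15 mm) (distance of round_pull from where it was at the start of the episode above 0.015 m).
It also fails if it takes over 46 s, if anything falls off the work surface, if the arm or the gripper's body presses on something with over 40 N, if the wrist force passes 120 N, or if a joint passes its speed limit or range.

## Robot

A 6-joint arm with a two-finger parallel gripper is mounted at the origin on the work surface. World frame = base frame: x ahead of the robot, y to its left, z up, the work surface at z = 0. Lengths are in mm, angles in degrees, forces in N, time in s.
With the tool pointing down it reaches from about 300 to 850 mm from the base axis. Payload 4.2 kg.
Tool frame: the origin (TCP) lies midway between the tips of the shut fingers; the grasp point (between the pads) lies env.grip_depth behind it (env.grip_depth is the distance from the TCP to the grasp point, in mm); z points along the fingers, y is the direction in which the jaws open and shut (so a half turn about z gives the same grasp; the last joint's range is limited). The gripper opens to 91 mm and grips with 3 to 60 N. Pads are 32 mm wide; open, the fingers measure 118 mm over their backs; the gripper's body (76 mm by 178 mm) begins 60 mm behind the grasp point.
Start: joints at [-67.838, 18.312, 89.639, -0, 72.044, -1.146], TCP at [227.516, -528.09, 213.976] pointing down, gripper open.
Joint ranges: [-177.97, 177.97], [-48.28, 115.42], [12.27, 149.76], [-77.06, 257.06], [2.81, 150.46], [-146.56, 146.56]. Speed limits (degrees/s): [147.25, 147.25, 180, 180, 180, 180].

## Interface

Orientations are given as [roll, pitch, yaw] about the fixed x, y, z axes, in that order (R = Rz(yaw) Ry(pitch) Rx(roll)).
In Python, from workcell import env, cams, spotter gives the robot as it stands.
- The arm moves only by the tool apply_moves, never from a script. Its argument "plan" is a list of rows, each an object with "jaw": the closure, from 0 (fully open) to 1 (shut); "delta_pos": the shift along the tool's x, y, z in mm, a list of three; "spin": the turn about the tool's z in rad. In form: [{"jaw": jaw, "delta_pos": [dx, dy, dz], "spin": spin}, ...]. A call has exactly 8 rows; each row is the pose to reach, as a shift and turn from the pose measured when the call began, along the tool's axes at that moment; what a row does not reach only later rows make up. A row lasts 1/8 s, in which the tool goes at most 62.5 mm and 10.7 degrees, less where a joint would pass 70% of its speed; a pose out of reach is approached as far as the arm can. A call with a gripper value outside its range is refused whole. The fingers move at their own pace and stop on an object; "squeeze" is the grip in N (left out, the last holds). Time passes only in rows, so rows that repeat a pose let the fingers close, or fill a call up. It gives the time, the measured TCP pose, the force and the opening at its end, in the units of the state.
- env.state(): the state, without advancing time (a new reading comes with each control period).
- cams.grab_frame(name): name is "scene" or "side" or "wrist"; returns the picture (420x560x3 uint8, red, green, blue); there is no depth.
- cams.calibration(name): a dict with "camera_matrix" (3x3 intrinsics, pixels), "k1" (the pictures are not rectified: a ray, as slopes to the right and down, at radius r is drawn at 1 + k1 r^2 times it, then the intrinsics apply), "rvec" (rotation vector, rad) and "tvec" (3), from world to camera coordinates, as OpenCV has them. Camera axes: x right, y down, z forward; pixel columns grow to the right and rows downward; lengths in mm; the calibration is good to about 2 mm. A picture is of the moment at which its call begins: read the wrist's pose just before it. calibration takes no time and is no camera call; for the wrist camera it gives the pose at the moment of the call.
- env.job_done(): hands the job in, once; it reports no verdict.
Trained networks look in the newest picture that a camera, given by its name, has taken for a name from the list of things; names that differ only in an ending like _2 or _b are one class to them, and where a whole thing is asked for, a point or a joint stands for the part that bears it (a point fixed in the world has none). Each returns a list of dicts, best first, with "confidence" (0 to 1); they miss things now and then, are a little off and sometimes report something else, mostly with a low value. They report only what shows in the picture. A call takes as long as a camera call.
- spotter.masks_of(camera, target): "region" (420x560 bool, what is visible of it) and "extent" ([left, top, right, bottom] in pixels, round what is visible of it).
The state is a dict: "time_s": time; "qpos": joint angles; "qvel": joint speeds; "effort": joint torques, N m; "ee_pos": TCP position; "ee_rot": TCP orientation; "force": force on the tool from outside, world axes, zero at the start; "torque": the same for the moment, N m; "gripper_width": finger opening in mm.
Only numpy, scipy, OpenCV 4.12 (cv2) and the standard library are available. Lean on these libraries where they do the work, as an engineer would, in place of code of your own. Each camera call takes 0.05 s, during which the arm holds its last target.

## Working session

There is one attempt and no reset: what is moved stays moved. The work goes in short steps, Python scripts to look and compute and a tool call to move; the robot and the scene stay as the last step left them, time stands still between calls to the robot, and variables do not carry over. Pictures are saved under pics/ and viewed, and the job is handed in when it is done.

Besides the shell and the picture viewer there is one more tool, called after ">>>" as name([rows], argument=value, ...), one row to a line, values as JSON. apply_moves: Moves the arm, as the interface text tells. Its arguments: {"type":"object","properties":{"plan":{"type":"array"},"squeeze":{"type":"number"}},"required":["plan"]}

```bash
ls; mkdir -p pics; python3 - <<'E'
from workcell import env,cams,spotter
import cv2
s=env.state();print(s['time_s'],s['ee_pos'],s['ee_rot'],s['gripper_width'],env.grip_depth)
for c in ['scene','side']:
    im=cams.grab_frame(c);cv2.imwrite(f'pics/{c}0.png',im[...,::-1])
    for t in ['catch_grip','wide_pull','round_pull','wide_bin']:
        try: print(c,t,[(round(d['confidence'],2),d['extent']) for d in spotter.masks_of(c,t)][:3])
        except Exception as e: print(c,t,e)
    k=cams.calibration(c);print(k)
print(env.state()['time_s'])
E
```

```text
pics
0.0 [ 227.31524755 -527.6031276   213.1266741 ] [-1.79897026e+02 -2.11853033e-03  2.33087374e+01] 91.24526465755156 18.8
scene catch_grip [(0.62, [330.7, 171.5, 395.9, 221.6])]
scene wide_pull [(0.93, [308.0, 139.5, 397.4, 212.5])]
scene round_pull [(0.57, [193.9, 199.4, 299.9, 272.0])]
scene wide_bin [(0.96, [310.9, 137.1, 397.8, 217.0])]
{'camera_matrix': array([[492.98391389,   0.        , 288.81734301],
       [  0.        , 492.98391389, 208.20884344],
       [  0.        ,   0.        ,   1.        ]]), 'k1': 0.013216596385271737, 'rvec': array([ 2.19130665,  1.10772294, -0.41485323]), 'tvec': array([-364.17746726, -240.50463849, 1062.98881678])}
side catch_grip [(0.57, [279.3, 145.2, 330.0, 197.1])]
side wide_pull [(0.6, [259.8, 149.7, 304.1, 253.4])]
side round_pull []
side wide_bin [(0.77, [261.4, 151.7, 304.6, 252.4])]
{'camera_matrix': array([[531.11665924,   0.        , 288.58569179],
       [  0.        , 531.11665924, 208.3182003 ],
       [  0.        ,   0.        ,   1.        ]]), 'k1': -0.0909001235133259, 'rvec': array([ 2.24594102, -0.30253737,  0.17137904]), 'tvec': array([-547.30781467,  230.6781306 ,  773.16953079])}
0.5
```

```bash
python3 - <<'E'
import cv2
a=cv2.imread('pics/scene0.png');cv2.imwrite('pics/scene0z.png',cv2.resize(a[90:340,150:450],None,fx=2.4,fy=2.4,interpolation=2))
a=cv2.imread('pics/side0.png');cv2.imwrite('pics/side0z.png',cv2.resize(a[100:340,150:450],None,fx=2.4,fy=2.4,interpolation=2))
E
```

```text
(no output)
```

View pics/scene0.png

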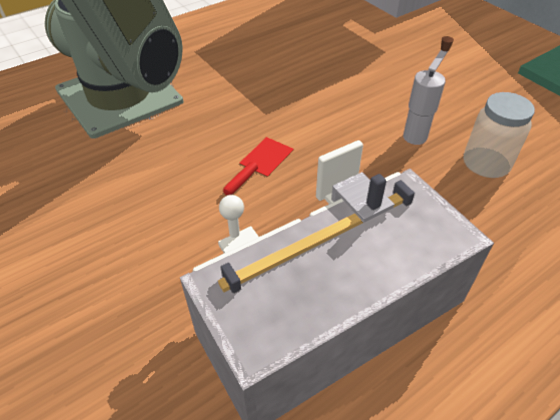

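View pics/side0.png

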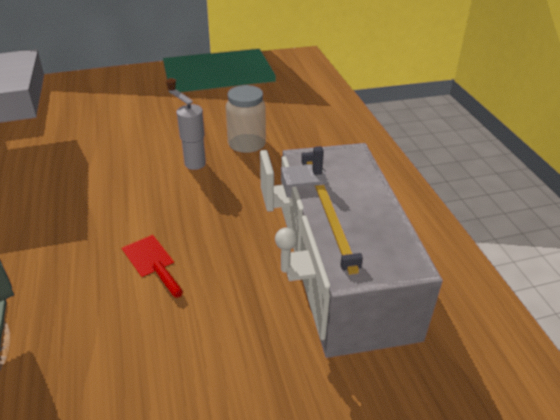

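View pics/scene0z.png

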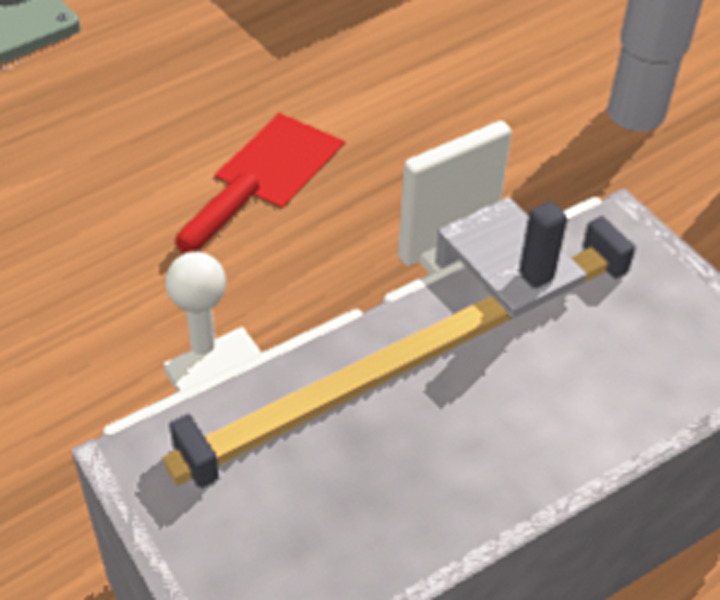

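View pics/side0z.png

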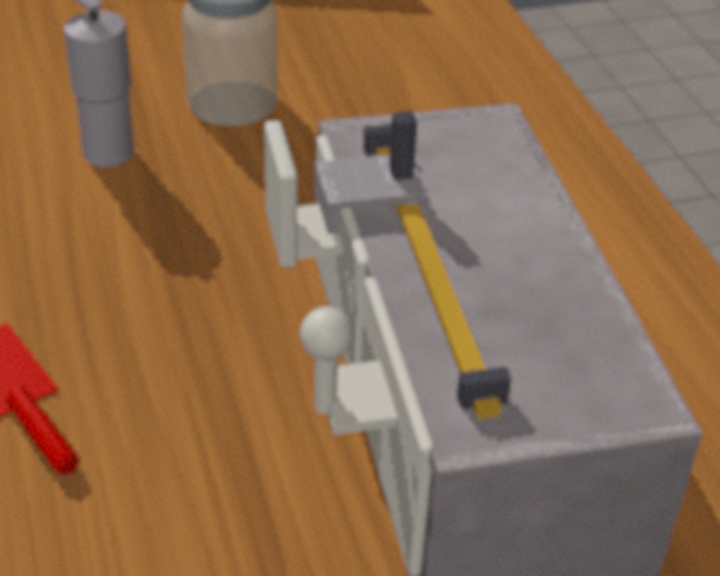

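```bash
cat > h.py <<'E'
import numpy as np,cv2
from scipy.optimize import least_squares
def proj(k,P):
    P=np.atleast_2d(P).astype(float);R=cv2.Rodrigues(k['rvec'])[0]
    c=P@R.T+k['tvec'];s=c[:,:2]/c[:,2:];s=s*(1+k['k1']*(s**2).sum(1,keepdims=True))
    K=k['camera_matrix'];return s*K[0,0]+K[:2,2]
def tri(ks,px,x0=(600,0,150)):
    r=least_squares(lambda p:np.concatenate([proj(k,p)[0]-u for k,u in zip(ks,px)]),x0)
    return r.x,np.abs(r.fun).max()
E
python3 - <<'E'
from workcell import env,cams
from h import *
ks=[cams.calibration('scene'),cams.calibration('side')]
D=dict(wide=[(340.4,149.6),(267,162.5)],ball=[(231.7,207),(285.4,238.75)],handle=[(378,177.5),(317.5,148.7)])
for n,p in D.items(): print(n,tri(ks,np.array(p)))
def model(q):
    X,Y,a,d,hz,hx=q;R=np.array([[np.cos(a),-np.sin(a)],[np.sin(a),np.cos(a)]])
    f=lambda x,y,z:np.r_[R@[x,y]+[X,Y],z]
    return dict(wide=f(0,0,185),ball=f(d,-170,166),handle=f(hx,0,hz))
def res(q):
    m=model(q);return np.concatenate([proj(k,m[n])[0]-D[n][i] for n in D for i,k in enumerate(ks)])
for s in [0,1]:
    r=least_squares(res,[500,0,s,0,200,85]);print(r.cost,r.x,np.degrees(r.x[2]),model(r.x));print(r.fun.round(1))
E
```

```text
wide (array([562.49351648, 122.62230078, 184.72595974]), np.float64(0.8752802268092523))
ball (array([548.1014982 , -44.70392791, 165.70417121]), np.float64(0.04707656652428227))
handle (array([645.35095529, 110.98929494, 204.96998886]), np.float64(0.383495111799391))
1.9915931306242782 [ 5.62546847e+02  1.23842912e+02 -1.49385772e-01  1.09587423e+01
  2.04676004e+02  8.36655649e+01] -8.559174269742389 {'wide': array([562.54684695, 123.84291187, 185.        ]), 'ball': array([548.08230675, -45.89474191, 166.        ]), 'handle': array([645.28060174, 111.39090111, 204.6760043 ])}
[ 0.5  0.3 -0.6 -1.4 -0.8  0.3  0.2  0.4  0.1  0.3 -0.3 -0.4]
1.9915931304689802 [ 5.62546850e+02  1.23842906e+02 -1.49385512e-01  1.09586923e+01
  2.04675992e+02  8.36655563e+01] -8.559159360182123 {'wide': array([562.54684964, 123.84290594, 185.        ]), 'ball': array([548.0823041 , -45.89474415, 166.        ]), 'handle': array([645.28059912, 111.390918  , 204.67599205])}
[ 0.5  0.3 -0.6 -1.4 -0.8  0.3  0.2  0.4  0.1  0.3 -0.3 -0.4]
```

```bash
python3 - <<'E'
from workcell import env,cams
from h import *
k1,k2=cams.calibration('scene'),cams.calibration('side')
def onz(k,u,z): 
    r=least_squares(lambda p:proj(k,[p[0],p[1],z])[0]-u,[600,0]);return r.x
z=lambda p,o:np.array(p)/2.4+o
a=onz(k1,(491,241),140);b=onz(k1,(244,385),140);print('back edge',a,b,np.degrees(np.arctan2(-(a-b)[0],(a-b)[1])))
a=onz(k1,z((625,193),(150,90)),140);b=onz(k1,z((78,450),(150,90)),140);print('front',a,b,np.degrees(np.arctan2(-(a-b)[0],(a-b)[1])))
a=onz(k2,z((520,105),(150,100)),140);b=onz(k2,z((695,432),(150,100)),140);print('back side',a,b,np.degrees(np.arctan2(-(a-b)[0],(a-b)[1])))
a=onz(k2,z((318,124),(150,100)),140);b=onz(k2,z((440,466),(150,100)),140);print('front side',a,b,np.degrees(np.arctan2(-(a-b)[0],(a-b)[1])))
E
```

```text
back edge [771.08019846 201.05255003] [ 741.3036224  -153.44640458] -4.801358911954432
front [619.25737521 212.42292382] [ 588.63842826 -141.4622856 ] -4.945044981198555
back side [776.53060158 197.55561204] [ 741.75673992 -154.79531175] -5.6363254134676755
front side [614.35237416 209.87765038] [ 588.86949427 -140.15959023] -4.163814793399287
```

>>> apply_moves([
  {"jaw":0,"delta_pos":[48,-32,-20],"spin":0.06},
  {"jaw":0,"delta_pos":[96,-64,-40],"spin":0.12},
  {"jaw":0,"delta_pos":[144,-96,-60],"spin":0.18},
  {"jaw":0,"delta_pos":[192,-128,-70],"spin":0.24},
  {"jaw":0,"delta_pos":[240,-160,-70],"spin":0.3},
  {"jaw":0,"delta_pos":[288,-192,-70],"spin":0.36},
  {"jaw":0,"delta_pos":[336,-224,-70],"spin":0.42},
  {"jaw":0,"delta_pos":[384,-256,-70],"spin":0.49},
], squeeze=15)

```text
time_s: 1.5
ee_pos: [479.7, -139.3, 284.2]
ee_rot: [180.0, -0.0, -4.9]
force: [0.9, -0.5, 0.8]
gripper_width: 91.5
```

```bash
cat >> h.py <<'E'
from scipy.spatial.transform import Rotation as Ro
def delta(s,target):
    R=Ro.from_euler('xyz',s['ee_rot'],degrees=True).as_matrix();return (R.T@(np.array(target)-s['ee_pos'])).round(1)
E
python3 - <<'E'
from workcell import env
from h import *
s=env.state();print(s['time_s'],s['ee_pos'],s['ee_rot'],s['qpos'],s['force'])
print(delta(s,(645,111,270)),delta(s,(645,111,175)))
E
```

```text
1.5 [ 479.67623841 -139.33997792  284.20865363] [ 1.79979236e+02 -4.56810317e-02 -4.89447363e+00] [-1.75102359e+01  9.20176686e+00  9.18420655e+01 -1.04816160e-02
  7.89070545e+01  7.73862582e+01] [ 0.94958701 -0.46592006  0.79174697]
[ 143.4 -263.5   14.2] [ 143.3 -263.6  109.2]
```

>>> apply_moves([
  {"jaw":0,"delta_pos":[29,-53,0],"spin":0},
  {"jaw":0,"delta_pos":[58,-106,0],"spin":0},
  {"jaw":0,"delta_pos":[87,-159,0],"spin":0},
  {"jaw":0,"delta_pos":[115,-210,0],"spin":0},
  {"jaw":0,"delta_pos":[143,-263,0],"spin":0},
  {"jaw":0,"delta_pos":[143,-263,10],"spin":0},
  {"jaw":0,"delta_pos":[143,-263,30],"spin":0},
  {"jaw":0,"delta_pos":[143,-263,40],"spin":0},
])

```text
time_s: 2.5
ee_pos: [643.6, 109.6, 242.9]
ee_rot: [179.9, 0.1, -4.9]
force: [-0.5, -0.1, -0.1]
gripper_width: 90.9
```

```bash
python3 - <<'E'
from workcell import env,cams
from h import *
s=env.state();print(s['time_s'],s['ee_pos'],s['ee_rot'],s['force'])
k=cams.calibration('wrist');im=cams.grab_frame('wrist')
im=im[...,::-1].copy()
for p in [(645,111,205),(562.5,123,185),(548,-45,182)]:
    u=proj(k,p)[0];print(u);cv2.circle(im,tuple(int(v) for v in u),4,(0,0,255),1)
cv2.imwrite('pics/w1.png',im);print(delta(s,(645,111,174)))
E
```

```text
2.5 [643.62250906 109.58973355 242.85930128] [ 1.79921819e+02  8.94572898e-02 -4.92505550e+00] [-0.49749406 -0.14977831 -0.10666613]
[269.83023584 239.61109675]
[263.48881074 337.89614031]
[489.79293989 331.21088392]
[ 1.4 -1.6 68.9]
```

View pics/w1.png

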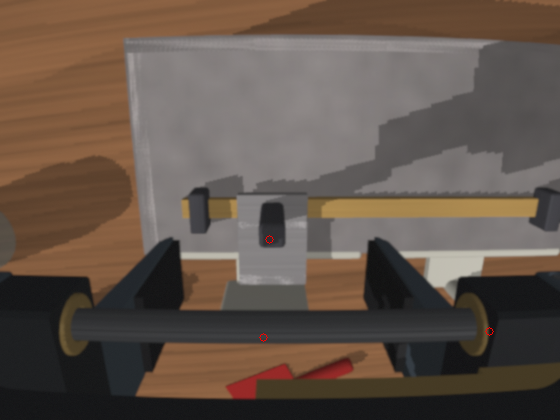

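>>> apply_moves([
  {"jaw":0.5,"delta_pos":[1,-1,0],"spin":0},
  {"jaw":0.5,"delta_pos":[1,-1,0],"spin":0},
  {"jaw":0.5,"delta_pos":[1,-1,20],"spin":0},
  {"jaw":0.5,"delta_pos":[1,-1,45],"spin":0},
  {"jaw":0.5,"delta_pos":[1,-1,66],"spin":0},
  {"jaw":0.8,"delta_pos":[1,-1,66],"spin":0},
  {"jaw":1,"delta_pos":[1,-1,66],"spin":0},
  {"jaw":1,"delta_pos":[1,-1,66],"spin":0},
], squeeze=12)

```text
time_s: 3.55
ee_pos: [644.9, 110.3, 177.5]
ee_rot: [179.9, 0.0, -4.9]
force: [0.1, 0.7, 0.1]
gripper_width: 18.1
```

>>> apply_moves([
  {"jaw":1,"delta_pos":[0,0,0],"spin":0},
  {"jaw":1,"delta_pos":[0,5,0],"spin":0},
  {"jaw":1,"delta_pos":[0,15,0],"spin":0},
  {"jaw":1,"delta_pos":[0,28,0],"spin":0},
  {"jaw":1,"delta_pos":[0,41,0],"spin":0},
  {"jaw":1,"delta_pos":[0,54,0],"spin":0},
  {"jaw":1,"delta_pos":[0,67,0],"spin":0},
  {"jaw":1,"delta_pos":[0,80,0],"spin":0},
])

```text
time_s: 4.55
ee_pos: [638.1, 29.7, 177.5]
ee_rot: [179.9, 0.0, -5.0]
force: [2.0, 1.8, -5.2]
gripper_width: 16.1
```

>>> apply_moves([
  {"jaw":1,"delta_pos":[0,13,0],"spin":0},
  {"jaw":1,"delta_pos":[0,26,0],"spin":0},
  {"jaw":1,"delta_pos":[0,39,0],"spin":0},
  {"jaw":1,"delta_pos":[0,52,0],"spin":0},
  {"jaw":1,"delta_pos":[0,64,0],"spin":0},
  {"jaw":1,"delta_pos":[0,75,0],"spin":0},
  {"jaw":1,"delta_pos":[0,82,0],"spin":0},
  {"jaw":1,"delta_pos":[0,83,0],"spin":0},
])

```text
time_s: 5.55
ee_pos: [631.2, -53.8, 177.5]
ee_rot: [179.9, -0.0, -5.0]
force: [4.3, 0.8, -5.2]
gripper_width: 16.0
```

```bash
python3 - <<'E'
from workcell import env,cams
from h import *
s=env.state();print(s['time_s'],s['ee_pos'],s['ee_rot'],s['force'],s['gripper_width'])
for c in ['scene','side']:
    im=cams.grab_frame(c);cv2.imwrite(f'pics/{c}2.png',im[...,::-1])
E
```

```text
5.55 [631.21012035 -53.80017975 177.4849795 ] [ 1.79915189e+02 -3.34049878e-02 -4.98388170e+00] [ 4.30355868  0.82028566 -5.17626386] 16.015854242083112
```

View pics/scene2.png

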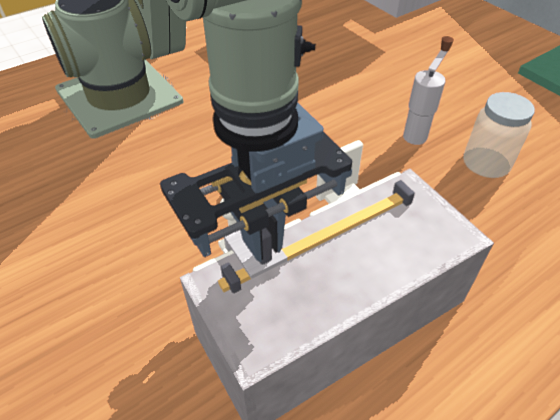

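View pics/side2.png

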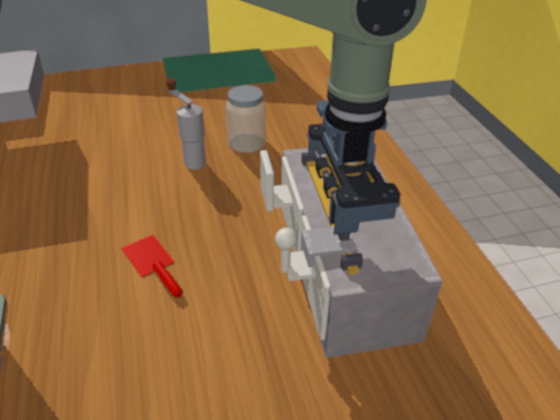

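>>> apply_moves([
  {"jaw":0.5,"delta_pos":[0,0,0],"spin":0},
  {"jaw":0.5,"delta_pos":[0,0,0],"spin":0},
  {"jaw":0.5,"delta_pos":[0,0,-15],"spin":0},
  {"jaw":0.4,"delta_pos":[0,0,-50],"spin":0},
  {"jaw":0.35,"delta_pos":[0,0,-90],"spin":0},
  {"jaw":0.35,"delta_pos":[-10,-20,-100],"spin":-0.15},
  {"jaw":0.35,"delta_pos":[-30,-50,-100],"spin":-0.33},
  {"jaw":0.35,"delta_pos":[-50,-90,-100],"spin":-0.5},
])

```text
time_s: 6.65
ee_pos: [588.7, 40.9, 279.0]
ee_rot: [179.8, -0.1, 23.9]
force: [0.1, 0.7, 1.0]
gripper_width: 59.4
```

```bash
python3 - <<'E'
from workcell import env,cams
from h import *
s=env.state();print(s['time_s'],s['ee_pos'],s['ee_rot'],s['force'],s['gripper_width'])
print(delta(s,(546,124.4,270)), np.radians(s['ee_rot'][2]-85.1))
E
```

```text
6.65 [588.7175203   40.90699171 278.95480696] [ 1.79824199e+02 -6.46238022e-02  2.39486208e+01] [0.10156305 0.68952067 0.97556631] 59.41173003644061
[ -5.2 -93.7   8.7] -1.0672929094540975
```

>>> apply_moves([
  {"jaw":0.35,"delta_pos":[-1,-20,0],"spin":-0.17},
  {"jaw":0.35,"delta_pos":[-2,-40,0],"spin":-0.34},
  {"jaw":0.35,"delta_pos":[-3,-60,0],"spin":-0.51},
  {"jaw":0.35,"delta_pos":[-4,-80,0],"spin":-0.68},
  {"jaw":0.35,"delta_pos":[-5,-93,0],"spin":-0.85},
  {"jaw":0.35,"delta_pos":[-5,-94,10],"spin":-1.0},
  {"jaw":0.35,"delta_pos":[-5,-94,25],"spin":-1.067},
  {"jaw":0.35,"delta_pos":[-5,-94,40],"spin":-1.067},
])

```text
time_s: 7.65
ee_pos: [546.2, 124.9, 239.4]
ee_rot: [179.8, 0.1, 85.0]
force: [0.4, 0.4, 0.6]
gripper_width: 59.5
```

```bash
python3 - <<'E'
from workcell import env,cams
from h import *
s=env.state();print(s['time_s'],s['ee_pos'],s['ee_rot'],s['qpos'],s['force'],s['gripper_width'])
for c in ['scene','side','wrist']:
    im=cams.grab_frame(c);cv2.imwrite(f'pics/{c}3.png',im[...,::-1])
print(delta(s,(546,124.4,158)))
E
```

```text
7.65 [546.20304391 124.8773722  239.41970853] [1.79764783e+02 9.58450385e-02 8.50466541e+01] [11.79763161 16.0241229  89.23034795 -0.16555371 74.54797807 16.79461439] [0.35370981 0.40078925 0.64495435] 59.46182324935328
[-0.4 -0.5 81.4]
```

View pics/scene3.png

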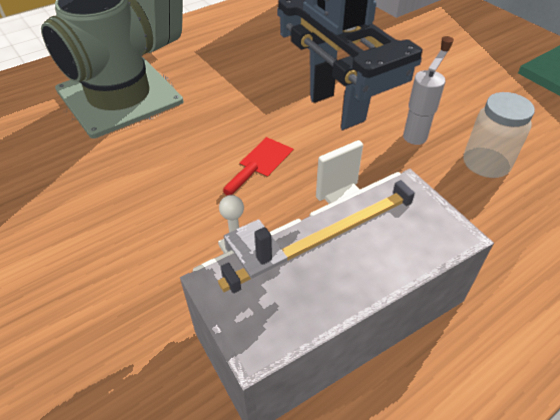

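View pics/side3.png

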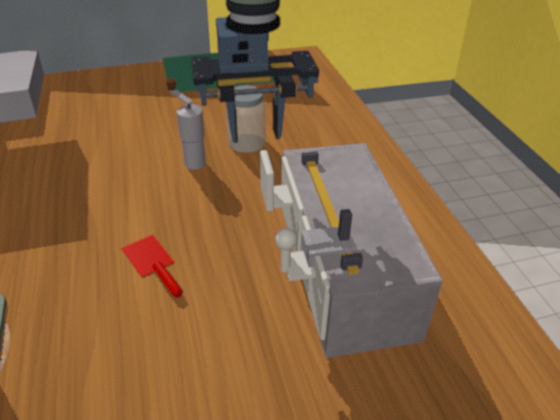

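View pics/wrist3.png

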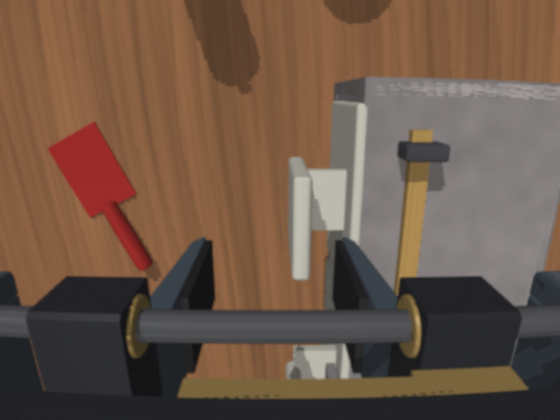

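>>> apply_moves([
  {"jaw":0.35,"delta_pos":[0,0,15],"spin":0},
  {"jaw":0.35,"delta_pos":[0,0,30],"spin":0},
  {"jaw":0.35,"delta_pos":[0,0,45],"spin":0},
  {"jaw":0.35,"delta_pos":[0,0,58],"spin":0},
  {"jaw":0.35,"delta_pos":[0,0,68],"spin":0},
  {"jaw":0.35,"delta_pos":[0,0,76],"spin":0},
  {"jaw":0.35,"delta_pos":[0,0,81],"spin":0},
  {"jaw":0.35,"delta_pos":[0,0,81],"spin":0},
])

```text
time_s: 8.8
ee_pos: [545.7, 124.4, 157.2]
ee_rot: [179.9, 0.1, 85.0]
force: [1.1, 1.0, 0.4]
gripper_width: 59.6
```

```bash
python3 - <<'E'
from workcell import env,cams
from h import *
s=env.state();print(s['time_s'],s['ee_pos'],s['ee_rot'],s['force'],s['gripper_width'])
im=cams.grab_frame('side');cv2.imwrite('pics/side4.png',cv2.resize(im[60:300,150:450,::-1],None,fx=2.4,fy=2.4))
E
```

```text
8.8 [545.69857561 124.37666824 157.20188225] [1.79947148e+02 1.48219647e-01 8.50276708e+01] [1.10162118 1.01193191 0.3887983 ] 59.62953693718957
```

View pics/side4.png

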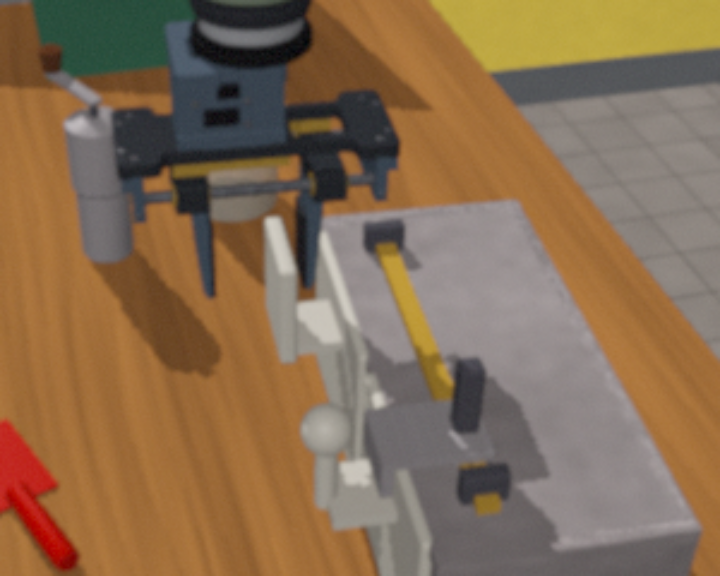

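>>> apply_moves([
  {"jaw":0.35,"delta_pos":[0,-6,0],"spin":0},
  {"jaw":0.35,"delta_pos":[0,-13,2],"spin":0},
  {"jaw":0.35,"delta_pos":[0,-21,5],"spin":0},
  {"jaw":0.35,"delta_pos":[0,-29,9],"spin":0},
  {"jaw":0.35,"delta_pos":[0,-37,13],"spin":0},
  {"jaw":0.35,"delta_pos":[0,-45,17],"spin":0},
  {"jaw":0.35,"delta_pos":[0,-52,21],"spin":0},
  {"jaw":0.35,"delta_pos":[0,-56,23],"spin":0},
])

```text
time_s: 9.85
ee_pos: [489.7, 129.2, 134.0]
ee_rot: [179.9, 0.2, 85.0]
force: [4.5, -0.3, -0.7]
gripper_width: 59.2
```

```bash
python3 - <<'E'
from workcell import env,cams
from h import *
s=env.state();print(s['time_s'],s['ee_pos'],s['ee_rot'],s['force'],s['gripper_width'])
im=cams.grab_frame('side');cv2.imwrite('pics/side5.png',cv2.resize(im[60:300,150:450,::-1],None,fx=2.4,fy=2.4))
E
```

```text
9.85 [489.67619688 129.21916256 133.95508947] [1.79931792e+02 1.50581054e-01 8.50362930e+01] [ 4.4930328  -0.30439059 -0.74036744] 59.184511053019826
```

View pics/side5.png

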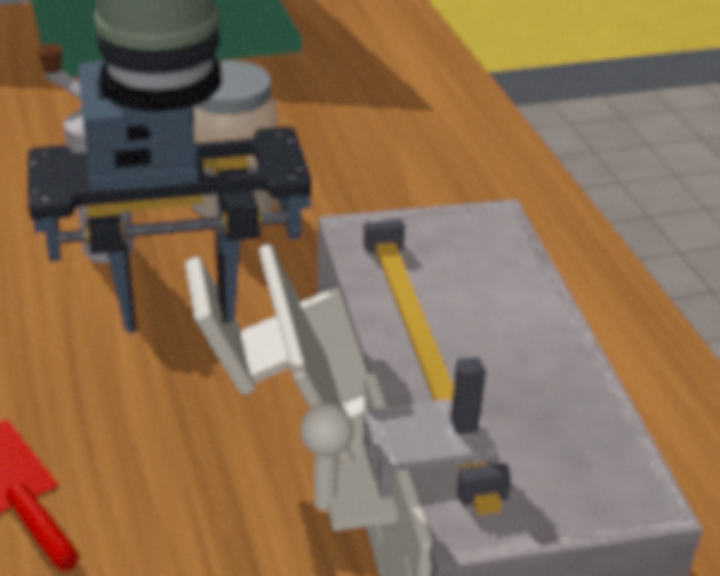

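>>> apply_moves([
  {"jaw":0.35,"delta_pos":[0,-2,1],"spin":0},
  {"jaw":0.35,"delta_pos":[0,-4,1],"spin":0},
  {"jaw":0.35,"delta_pos":[0,-5,2],"spin":0},
  {"jaw":0.35,"delta_pos":[0,-6,2],"spin":0},
  {"jaw":0.35,"delta_pos":[0,-7,3],"spin":0},
  {"jaw":0.35,"delta_pos":[0,-8,3],"spin":0},
  {"jaw":0.35,"delta_pos":[0,-8,3],"spin":0},
  {"jaw":0.35,"delta_pos":[0,-8,3],"spin":0},
])

```text
time_s: 10.9
ee_pos: [481.4, 129.9, 130.9]
ee_rot: [180.0, 0.2, 85.0]
force: [5.8, 0.0, -1.5]
gripper_width: 59.2
```

```bash
python3 - <<'E'
from workcell import env,cams
from h import *
ks={}
for c in ['scene','side']:
    im=cams.grab_frame(c);cv2.imwrite(f'pics/{c}6.png',cv2.resize(im[60:300,150:450,::-1],None,fx=2.4,fy=2.4))
    k=cams.calibration(c)
    ex=np.array([.9963,-.0854,0]);H=np.array([562.5,123,185])+45*ex-[0,0,165]
    for t in [0,.3,.37,.41,.45]:
        P=H+ex*(-45*np.cos(t)-165*np.sin(t))+[0,0,165*np.cos(t)-45*np.sin(t)]
        print(c,t,((proj(k,P)[0]-[150,60])*2.4).round(0))
E
```

```text
scene 0 [457. 216.]
scene 0.3 [409. 198.]
scene 0.37 [399. 197.]
scene 0.41 [394. 198.]
scene 0.45 [389. 198.]
side 0 [280. 243.]
side 0.3 [213. 274.]
side 0.37 [199. 284.]
side 0.41 [191. 289.]
side 0.45 [184. 295.]
```

View pics/side6.png

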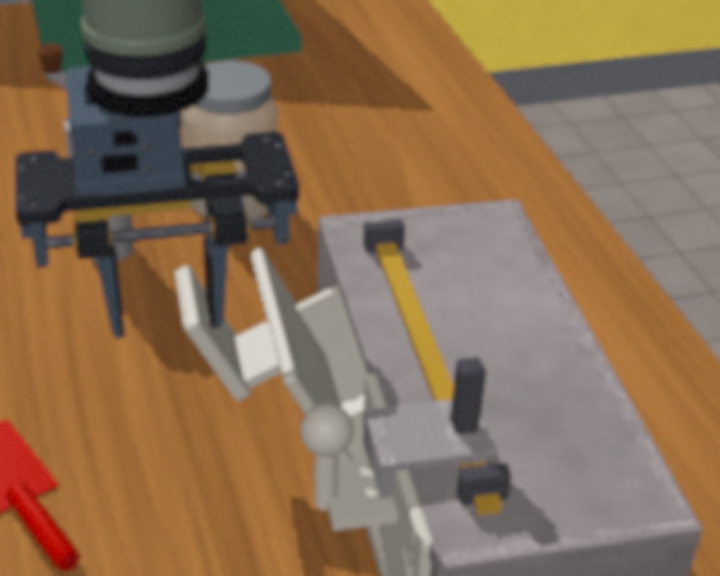

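View pics/scene6.png

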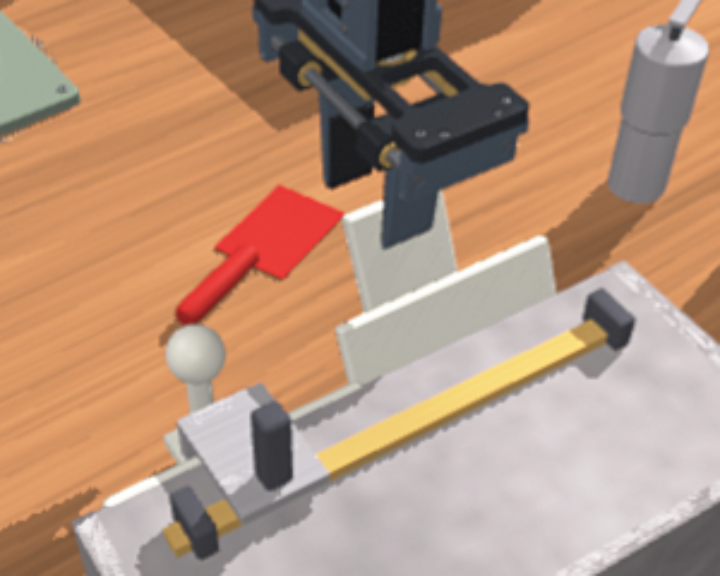

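>>> apply_moves([
  {"jaw":0.35,"delta_pos":[0,-1,1],"spin":0},
  {"jaw":0.35,"delta_pos":[0,-2,1],"spin":0},
  {"jaw":0.35,"delta_pos":[0,-3,2],"spin":0},
  {"jaw":0.35,"delta_pos":[0,-4,2],"spin":0},
  {"jaw":0.35,"delta_pos":[0,-5,2],"spin":0},
  {"jaw":0.35,"delta_pos":[0,-5,2],"spin":0},
  {"jaw":0.35,"delta_pos":[0,-5,2],"spin":0},
  {"jaw":0.35,"delta_pos":[0,-5,2],"spin":0},
])

```text
time_s: 12.0
ee_pos: [481.1, 130.0, 130.4]
ee_rot: [179.3, 0.1, 85.1]
force: [12.1, -3.1, 0.0]
gripper_width: 59.1
```

>>> apply_moves([
  {"jaw":0.35,"delta_pos":[0,2,0],"spin":0},
  {"jaw":0.35,"delta_pos":[0,5,-2],"spin":0},
  {"jaw":0.35,"delta_pos":[0,6,-10],"spin":0},
  {"jaw":0.35,"delta_pos":[0,6,-25],"spin":0},
  {"jaw":0.35,"delta_pos":[0,6,-50],"spin":0},
  {"jaw":0.35,"delta_pos":[0,6,-80],"spin":0},
  {"jaw":0.35,"delta_pos":[0,6,-115],"spin":0},
  {"jaw":0.35,"delta_pos":[0,6,-120],"spin":0},
])

```text
time_s: 13.0
ee_pos: [486.7, 130.3, 253.8]
ee_rot: [179.0, -0.0, 85.1]
force: [-0.3, 0.2, 0.1]
gripper_width: 59.1
```

```bash
python3 - <<'E'
from workcell import env,cams
from h import *
s=env.state();print(s['time_s'],s['ee_pos'],s['force'],s['gripper_width'])
for c in ['scene','side']:
    im=cams.grab_frame(c);cv2.imwrite(f'pics/{c}7.png',cv2.resize(im[60:300,150:450,::-1],None,fx=2.4,fy=2.4))
E
```

```text
13.0 [486.74335111 130.28819707 253.75283963] [-0.29372076  0.21474767  0.1120299 ] 59.11585129576092
```

View pics/side7.png

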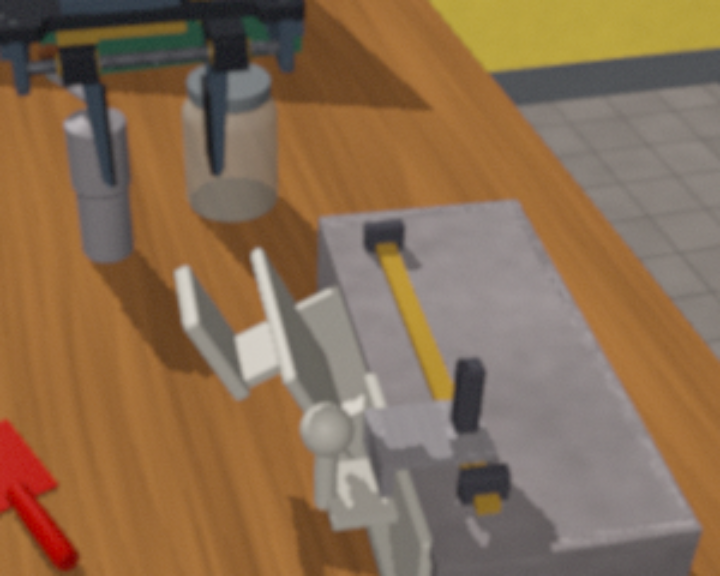

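View pics/scene7.png

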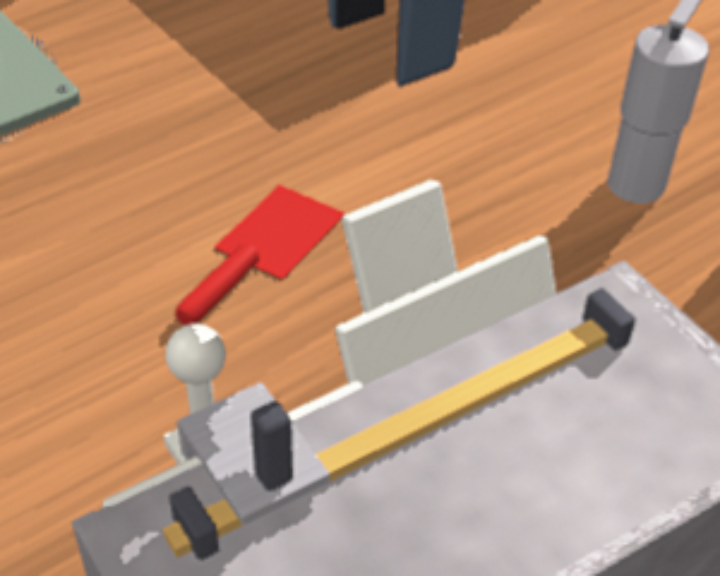

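```bash
python3 - <<'E'
from workcell import env
print(env.job_done())
E
```

```text
the job is handed in; nothing more can be done
None
```

I slid the catch across to the round-knob bin, then tilted the wide-pull bin out to its stop and left it open. I handed the job in at about 13 s; no verdict came back.

- **Catch:** I gripped its handle and slid it about 165 mm along the rail. When I let go it was about 1 mm off the knob's middle sideways, by the arm's position (limit 28 mm). The later pictures show it still there.
- **Wide-pull bin:** I pulled it out with one finger behind the plate until the arm stopped moving and the force rose from 6 to 12 N. In the last pictures the plate top fits a tilt of about 0.42 rad. That is above the 0.37 needed but slightly short of the 0.45 stop; I put the gap down to reading the pictures by eye. It did not move back when the finger left it.
- **Round-knob bin:** it stayed shut, with the knob within about a pixel of where it started.
- **Robot:** it was clear of everything at the end, about 105 mm above the plate, with under 0.5 N on the tool.

One early check disagreed. My first fit, which assumed the catch started exactly at the bin's middle, put the cabinet's yaw at -8.6°. The line between the two pulls and the cabinet's edges both gave about -4.9°, so I used that, and the catch slid along the rail with low side force.

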